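# Pin back a sprung belt-tensioner arm

## Robot

A 6-joint arm with a two-finger parallel gripper is mounted at the origin on a cart in front of the work surface, level with it; the furniture and walls round the work are solid. World frame = base frame: x ahead of the robot, y to its left, z up, the work surface at z = 0. Lengths are in m, angles in rad, forces in N, time in s.
With the tool pointing down it reaches from about 0.25 to 0.725 m from the base axis. Payload 4 kg.
Tool frame: the origin (TCP) lies at the very end of the fingers, on their centre line; the grasp point (between the pads) lies 19 mm behind it; z points along the fingers, y is the line along which they close (so a half turn about z gives the same grasp; the last joint's range is limited). The gripper opens to 85 mm and grips with 20 to 120 N. Pads are 22 mm wide; open, the fingers measure 114 mm over their backs; the gripper's body (76 mm by 85 mm) begins 54 mm behind the grasp point. The pads swing forward as they close: fully open they stand 13 mm farther back than shut.
Start: joints at [-1.142, 0.241, 0.005, 1.335, 0, 1.571], TCP at [0.208, -0.455, 0.231] pointing down, gripper open.
Joint ranges: [-2.72, 2.72], [-1.05, 1.87], [-1.09, 1.28], [-1.99, 2.15], [-1.42, 1.44], [-3.14, 3.14]. Speed limits (rad/s): [2.79, 2.79, 3.14, 3.14, 3.14, 3.14].

## Interface

Orientations are given as a unit quaternion [x, y, z, w].
In Python, from workcell import bot, vision, workorder gives the robot as it stands.
- The arm moves only by the shell command python3 -m creep 'ROWS' [OPENING]. ROWS is JSON, a list of rows, each a list of 2 entries, a list of its own where there are three numbers: the shift along the tool's x, y, z in mm, then the turn, a rotation vector about the tool's x, y, z in rad. In form: [[[dx, dy, dz], [wx, wy, wz]], ...]. A call has 1 to 12 rows; each row shifts and turns the commanded pose from where the row before left it, along the tool's axes as they then stand; what a row does not reach is not made up. A row lasts 1/8 s, in which the tool goes at most 62.5 mm and 10.7 degrees, less where a joint would pass 70% of its speed; a pose out of reach is approached as far as the arm can. A call is refused whole if a number of a shift passes 62.5 or a number of a turn 0.188, either way. A call with a gripper value outside its range is refused whole. OPENING is the finger opening in mm, from 0 to 85.4, set as the call begins (- or left out, the last holds). The fingers move at their own pace and stop on an object; the grip force is fixed at half the most. Time passes only in rows, so rows that do not move let the fingers close. It gives the time, the measured TCP pose, the force, the opening and the grip force at its end, in the units of the state.
- bot.get_obs(): the state, without advancing time (a new reading comes with each control period).
- vision.camera(name): name is "scene" or "top" or "wrist"; returns a dict with "image" (384x512x3 uint8, blue, green, red), "z_map" (384x512 float32, m along the optical axis (not along the pixel's ray), 0 where there is no reading), "K" (3x3 intrinsics, pixels), "rvec" (rotation vector, rad) and "tvec" (3), from world to camera coordinates, as OpenCV has them; the wrist camera has in their place "tool_from_camera" (4x4, takes a point from camera to tool coordinates, whose origin is the TCP and whose axes are the flange's). Camera axes: x right, y down, z forward; pixel columns grow to the right and rows downward; lengths in m; the calibration is good to about 2 mm. A picture is of the moment at which its call begins: read the wrist's pose just before it.
- workorder.job_done(): hands the job in; it is judged then, once.
Trained networks look in a picture, given as the dict that the camera call returned (one of the last four; its "shot" number tells which), for a name from the list of things; names that differ only in an ending like _2 or _b are one class to them, and where a whole thing is asked for, a point or a joint stands for the part that bears it (a point fixed in the world has none). Each returns a list of dicts, best first, with "score" (0 to 1); they miss things now and then, are a little off and sometimes report something else, mostly with a low value. They report only what shows in the picture. A call takes as long as a camera call.
- vision.spot_in(picture, query): "position" ([column, row] in pixels, amid what is visible of it).
- vision.place_of(picture, query): "position" ([column, row] in pixels: a listed point, or the origin of a listed thing).
The state is a dict: "clock": time; "joint_pos": joint angles; "joint_vel": joint speeds; "tau": joint torques, N m; "eef_pos": TCP position; "tool_rot": TCP orientation; "ft_force": force on the tool from outside, world axes, zero at the start; "ft_torque": the same for the moment, N m; "grip_width": finger opening in m; "grasp_force": force on a finger pad.
Only numpy, scipy, OpenCV 4.12 (cv2) and the standard library are available. Lean on these libraries where they do the work, as an engineer would, in place of code of your own. Each camera call takes 0.05 s, during which the arm holds its last target. There are 200 camera calls.

## Task

The belt-tensioner arm on the sloping stand must be pinned back for a belt change. Swing the sprung arm away from its rest stop against its spring until the drop pin that stands in it (a good handle) comes over the slot in the fan-shaped plate below, whose place is best found by feel; push the pin fully home, until its knob sits on the boss of the arm, and let go, leaving the arm pinned back. Do not disturb the loose things round the stand.

Things in the scene. Friction and masses are not known exactly. Their poses are not given: they have to be found in the camera images.
- stand: grey steel stand, 235 mm long, fixed to the worktop; its deck slopes 30 degrees, rising away from the robot. Over the deck lies the quadrant, a fan-shaped aluminium plate 8 mm thick, and over that the dark sprung arm, 180 mm long, with a square boss and a black idler wheel near its far end. Origin: centre under the foot; x to the high end, z up
- quadrant_top (a point): on the pivot axis, in the plane of the quadrant's top face; axes fixed to the deck: z square to it, x up the slope. The quadrant has one radial slot, 18 mm wide, open below, under the path of the pin. It lies anywhere from 0.70 to 1.00 rad of arm swing; the place differs each time and is not reported. Over the slot the pin can be pushed 16 mm further down; elsewhere its foot meets the plate
- pivot (a point): the pivot of the arm: on its axis, in the plane of the quadrant's top face. z = pivot axis, square to the deck, so 30 degrees from vertical, its upper end leaning to the low end of the stand (the robot's side); x = along the arm from the pivot to the boss. The axes turn with the arm.
- guard_top (a point): middle of the top bar of the fixed steel bar guard (a hoop of 10 mm bar, 230 mm wide, with a cross bar) that stands square on the deck across its high end, 178 mm up the slope from the pivot and 250 mm high, so that it leans over the arm: the knob cannot be handled with an upright hand, only with one tilted like the pin. Axes as quadrant_top
- boss (a point): centre of the top face of the arm's boss (36 mm square), 110 mm from the pivot along the arm, 44 mm above the quadrant's top face; axes as pivot. The drop pin stands in the boss's through hole (13.6 mm), parallel to the pivot axis, free to turn, slide and be pulled out. With the pin up, the knob's underside is 16 mm above this point; fully home it rests on it.
- drop_pin: steel drop pin 106 mm long, 100 to 180 g: 12 mm shank, 60 mm long with a tapered foot, and above it a round black knob to hold, 25 mm in diameter (28 mm at its lower rim), 46 mm long. Origin at the centre of the foot's end face, z along the pin to the knob. At the start it stands in the boss with its foot on the quadrant.
- tension_arm (a joint): swing of the arm: 0 at its rest stop, growing anticlockwise seen from above the deck (to the left as the robot sees it), end stop at 1.2 rad. A spring always pulls it back to 0: about 2.5 N at the pin at the start, 5 N at 1 rad. This side load tips the pin some 0.03 rad in its hole and makes it bind, so it must be pushed down (some 5 to 15 N), and if released early the arm springs back.
- oilstone: bystander: grey-brown oilstone, 50 x 150 x 25 mm, lying behind and to the right of the stand; origin at the centre of its underside
- wood_block: bystander: grey weathered wood block, 62 x 160 x 52 mm, lying behind the stand; origin at the centre of its underside
- compound_black: bystander: bar of polishing compound, 35 x 86 x 34 mm, lying to the left of the stand; origin at the centre of its underside

How it is judged:
On the way, in this order (a step that is already met when the one before it is completed fails the run):
1. the arm has been swung at least 0.45 rad from its rest stop with the pin still in its boss, not yet home (value of joint tension_arm above 0.45 rad and z of drop_pin in the frame of boss between -0.045 and -0.01 m), for 0.1 s.
2. the pin is home: its foot at least 12 mm below the quadrant's top face (16 mm is fully home), with the arm held back at least 0.6 rad (value of joint tension_arm above 0.6 rad and z of drop_pin in the frame of pivot below -0.012 m), for 0.2 s.
At the end, for the whole second after the job is handed in: The arm stays swung back at least 0.6 rad, held by the pin alone: the pin stands in the boss and through the slot, its foot at least 12 mm below the quadrant's top face (16 mm is fully home), parallel to the pivot axis within 0.15 rad, and everything is released and at rest (all of step 2 and distance between drop_pin and boss below 0.06 m and angle between the z axis of drop_pin and the z axis of pivot, either way round below 0.15 rad and velocity of joint tension_arm between -0.05 and 0.05 rad/s and linear speed of drop_pin below 0.02 m/s); the robot touches nothing.
It fails at once if a bystander (oilstone, wood block, compound bar) is moved more than 30 mm (distance of any of oilstone, wood_block, compound_black from where it was at the start of the episode above 0.03 m).
It also fails if it takes over 35 s, if anything falls off the work surface, if the arm or the gripper's body presses on something with over 40 N, if the wrist force passes 120 N, or if a joint passes its speed limit or range.

## Working session

There is one attempt and no reset: what is moved stays moved. The work goes in short steps, Python scripts to look and compute and a shell command to move; the robot and the scene stay as the last step left them, time stands still between calls to the robot, and variables do not carry over. Pictures are saved under pics/ and viewed, at most 10 in all, crops included, and the job is handed in when it is done.

```bash
mkdir -p pics; ls
cat > h.py <<'E'
import numpy as np, cv2
from scipy.spatial.transform import Rotation as R
from workcell import bot, vision, workorder
def deproj(p,uv,z=None,r=2):
    u,v=uv; 
    if z is None:
        m=p["z_map"]; w=m[int(v)-r:int(v)+r+1,int(u)-r:int(u)+r+1]; w=w[w>0]; z=np.median(w)
    c=np.linalg.inv(p["K"])@[u,v,1]*z
    Rm=cv2.Rodrigues(np.array(p["rvec"],float))[0]
    return Rm.T@(c-np.array(p["tvec"]).ravel())
def proj(p,X):
    return cv2.projectPoints(np.array([X],float),np.array(p["rvec"],float),np.array(p["tvec"],float),np.array(p["K"]),None)[0].ravel()
E
python3 - <<'E'
from h import *
o=bot.get_obs(); print({k:np.round(v,3) for k,v in o.items()})
for n in("scene","top"):
    p=vision.camera(n); cv2.imwrite(f"pics/{n}0.png",p["image"])
    print(n,'cam pos',-cv2.Rodrigues(np.array(p["rvec"],float))[0].T@np.array(p["tvec"]).ravel())
    for q in("stand","quadrant_top","pivot","guard_top","boss","drop_pin","oilstone","wood_block","compound_black"):
        for d in vision.place_of(p,q)[:2]:
            try: print(q,'place',np.round(d["position"]),round(d["score"],2),np.round(deproj(p,d["position"]),3))
            except Exception as e: print(q,e)
    for d in vision.spot_in(p,"drop_pin")[:2]: print('spot pin',np.round(d["position"]),round(d["score"],2),np.round(deproj(p,d["position"]),3))
E
```

```text
pics
{'clock': np.float64(0.0), 'joint_pos': array([-1.142,  0.241,  0.004,  1.335,  0.   ,  1.571]), 'joint_vel': array([ 0.   , -0.   ,  0.001,  0.002,  0.002,  0.002]), 'tau': array([ 1.0000e-03, -3.7232e+01,  2.5241e+01,  1.7000e-02,  0.0000e+00,
       -0.0000e+00]), 'eef_pos': array([ 0.208, -0.454,  0.23 ]), 'tool_rot': array([ 0.977,  0.213, -0.   , -0.001]), 'ft_force': array([0.401, 0.611, 0.342]), 'ft_torque': array([-0.055, -0.021,  0.004]), 'grasp_force': np.float64(0.0), 'grip_width': np.float64(0.085)}
scene cam pos [ 0.76548964 -0.88063653  1.16767811]
stand place [241. 230.] 0.95 [0.553 0.343 0.017]
quadrant_top place [225. 223.] 0.86 [0.525 0.227 0.151]
pivot place [226. 221.] 0.69 [0.525 0.235 0.155]
pivot place [240. 231.] 0.15 [0.551 0.344 0.011]
guard_top place [226. 142.] 0.88 [0.504 0.438 0.319]
guard_top place [303. 309.] 0.58 [0.783 0.016 0.023]
boss place [248. 203.] 0.77 [0.591 0.295 0.183]
drop_pin place [255. 214.] 0.43 [0.614 0.285 0.147]
oilstone place [302. 307.] 0.93 [0.778 0.024 0.021]
wood_block place [300. 257.] 0.81 [0.767 0.197 0.051]
compound_black place [224. 197.] 0.65 [0.484 0.438 0.087]
top cam pos [-0.25417773 -0.06931604  1.62370982]
stand place [232. 231.] 0.88 [0.493 0.326 0.085]
quadrant_top place [236. 228.] 0.66 [0.493 0.308 0.116]
pivot place [236. 227.] 0.65 [0.495 0.31  0.117]
guard_top place [232. 176.] 0.93 [0.528 0.322 0.384]
boss place [247. 198.] 0.93 [0.59  0.303 0.172]
drop_pin place [249. 202.] 0.61 [0.551 0.28  0.214]
oilstone place [329. 203.] 0.62 [0.768 0.037 0.019]
wood_block place [245. 200.] 0.64 [0.582 0.305 0.168]
wood_block place [280. 193.] 0.56 [0.728 0.224 0.044]
compound_black place [169. 228.] 0.75 [0.451 0.564 0.029]
spot pin [248. 199.] 0.55 [0.579 0.294 0.189]
```

Run:
```python
from h import *
a=cv2.imread("pics/scene0.png")[110:340,150:350]; b=cv2.imread("pics/top0.png")[120:320,140:340]
a=cv2.resize(a,None,fx=2,fy=2,interpolation=2); b=cv2.resize(b,None,fx=2,fy=2,interpolation=2)
c=np.zeros((460,800,3),np.uint8); c[:460,:400]=a; c[:400,400:]=b
cv2.imwrite("pics/c0.png",c)
S=vision.camera("scene");T=vision.camera("top")
def P(p): return p["K"]@np.hstack([cv2.Rodrigues(np.array(p["rvec"],float))[0],np.array(p["tvec"],float).reshape(3,1)])
for q in("stand","quadrant_top","pivot","guard_top","boss","drop_pin","oilstone","compound_black","wood_block"):
    s=vision.place_of(S,q);t=vision.place_of(T,q)
    for d in s[:2]:
        for e in t[:2]:
            X=cv2.triangulatePoints(P(S),P(T),np.array(d["position"],float),np.array(e["position"],float)).ravel();X=X[:3]/X[3]
            err=np.linalg.norm(proj(S,X)-d["position"])+np.linalg.norm(proj(T,X)-e["position"])
            if err<8: print(q,np.round(X,3),round(err,1),np.round(d["position"]),np.round(e["position"]))
```

```text
stand [0.55  0.342 0.003] 5.1 [238. 235.] [234. 225.]
stand [ 0.547  0.344 -0.004] 2.9 [238. 235.] [233. 227.]
quadrant_top [0.508 0.327 0.072] 2.4 [226. 222.] [233. 228.]
quadrant_top [0.509 0.32  0.077] 1.7 [226. 222.] [235. 228.]
quadrant_top [0.548 0.349 0.004] 1.5 [240. 231.] [233. 228.]
quadrant_top [0.548 0.342 0.009] 2.3 [240. 231.] [235. 228.]
pivot [0.503 0.315 0.08 ] 4.4 [226. 220.] [236. 232.]
boss [0.593 0.307 0.157] 1.3 [250. 206.] [246. 200.]
drop_pin [0.613 0.316 0.133] 6.8 [259. 208.] [247. 201.]
oilstone [ 0.787  0.046 -0.002] 3.2 [303. 308.] [327. 200.]
compound_black [ 0.46   0.576 -0.007] 0.8 [226. 193.] [169. 230.]
wood_block [0.762 0.234 0.004] 4.9 [301. 257.] [280. 194.]
```

View pics/c0.png

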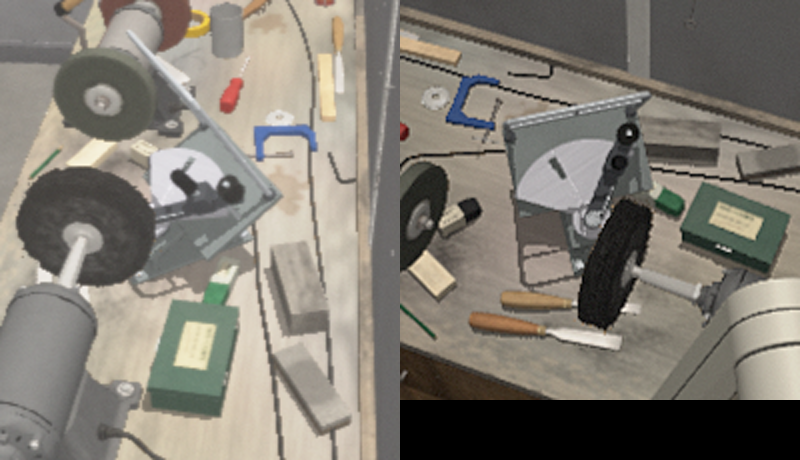

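```bash
cat >> h.py <<'E'
def cloud(p):
    z=p["z_map"]; v,u=np.indices(z.shape); c=np.stack([u*z,v*z,z],-1)@np.linalg.inv(p["K"]).T
    Rm=cv2.Rodrigues(np.array(p["rvec"],float))[0]
    return (c-np.array(p["tvec"]).ravel())@Rm
E
python3 - <<'E'
from h import *
T=vision.camera("top"); S=vision.camera("scene")
CT=cloud(T);CS=cloud(S)
np.savez("c0.npz",CT=CT,CS=CS,iT=T["image"],iS=S["image"])
# guard bar
w=CT[160:195,185:275].reshape(-1,3); g=w[(w[:,2]>.355)&(w[:,2]<.42)&(w[:,0]<.65)]
print('guard',len(g),g.mean(0).round(3),g.min(0).round(3),g.max(0).round(3))
l=cv2.fitLine(g[:,:2].astype(np.float32),cv2.DIST_HUBER,0,.01,.01).ravel();print('dir',l)
# quadrant plane: bright pixels
for n,C,im,(r0,r1,c0,c1) in(("top",CT,T["image"],(185,235,195,250)),("scene",CS,S["image"],(180,215,222,265))):
    q=C[r0:r1,c0:c1].reshape(-1,3); b=im[r0:r1,c0:c1].reshape(-1,3).min(1); q=q[(b>165)&(q[:,2]<.25)&(q[:,2]>.05)]
    for _ in range(5):
        m=q.mean(0); nn=np.linalg.svd(q-m)[2][2]; nn*=np.sign(nn[2]); q=q[abs((q-m)@nn)<.006]
    print(n,len(q),m.round(4),nn.round(3),'tilt',np.degrees(np.arccos(nn[2])),'yaw',np.degrees(np.arctan2(-nn[1],-nn[0])))
# buffer wheel etc: everything higher than .15 in region
for n,C in(("T",CT),("S",CS)):
    f=C.reshape(-1,3)
    for x in np.arange(.2,.75,.05):
        print(n,round(x,2),[ (round(f[k][:,2].max(),2) if k.any() else 0) for y in np.arange(0,.6,.05) for k in [(abs(f[:,0]-x-.025)<.025)&(abs(f[:,1]-y-.025)<.025)]])
E
```

```text
guard 245 [0.525 0.332 0.39 ] [0.461 0.236 0.355] [0.599 0.438 0.401]
dir [ 0.5638837  -0.8258542   0.5209193   0.33696514]
top 812 [0.5494 0.3812 0.126 ] [-0.393 -0.259  0.882] tilt 28.071452291019263 yaw 33.36541592885
scene 555 [0.5461 0.3923 0.1294] [-0.417 -0.261  0.871] tilt 29.466262672969343 yaw 32.04032324611112
T 0.2 [0, 0, np.float64(0.01), np.float64(0.01), np.float64(0.01), np.float64(0.01), np.float64(0.01), np.float64(0.01), np.float64(0.01), np.float64(0.01), np.float64(0.01), np.float64(0.01)]
T 0.25 [0, 0, np.float64(0.01), np.float64(0.01), np.float64(0.02), np.float64(0.01), np.float64(0.02), np.float64(0.03), np.float64(0.04), np.float64(0.03), np.float64(0.02), np.float64(0.22)]
T 0.3 [0, np.float64(0.01), np.float64(0.01), np.float64(0.01), np.float64(0.22), np.float64(0.22), np.float64(0.02), np.float64(0.03), np.float64(0.03), np.float64(0.01), np.float64(0.03), np.float64(0.24)]
T 0.35 [np.float64(0.2), np.float64(0.19), np.float64(0.14), np.float64(0.14), np.float64(0.25), np.float64(0.24), np.float64(0.03), np.float64(0.03), np.float64(0.02), np.float64(0.
[... 2902 characters left out ...]
4(0.16), np.float64(0.21), np.float64(0.17), 0]
S 0.6 [np.float64(0.06), np.float64(0.06), np.float64(0.06), np.float64(0.06), np.float64(0.38), np.float64(0.35), np.float64(0.2), np.float64(0.16), np.float64(0.16), np.float64(0.17), np.float64(0.16), 0]
S 0.65 [np.float64(0.06), np.float64(0.06), np.float64(0.06), np.float64(0.06), np.float64(0.03), np.float64(0.28), np.float64(0.21), np.float64(0.16), np.float64(0.17), np.float64(0.0), np.float64(0.01), np.float64(0.02)]
S 0.7 [np.float64(0.01), np.float64(0.03), np.float64(0.03), np.float64(0.06), np.float64(0.06), np.float64(0.15), np.float64(0.18), np.float64(0.16), np.float64(0.01), np.float64(0.01), np.float64(0.01), np.float64(0.01)]
```

```bash
cat >> h.py <<'E'
psi=np.radians(34); c,s=np.cos(psi),np.sin(psi)
xd=np.array([.866*c,.866*s,.5]); yd=np.array([-s,c,0]); zd=np.array([-.5*c,-.5*s,.866]); D=np.stack([xd,yd,zd],1)
P0=np.array([.506,.320,.087]); A0=-.58
def arm(th,r,h): a=A0+th; return P0+D@[r*np.cos(a),r*np.sin(a),h]
E
python3 - <<'E'
from h import *
z=np.load("c0.npz")
S=vision.camera("scene");T=vision.camera("top")
out=[]
for p,n,(r,c_) in((S,"iS",(150,190)),(T,"iT",(150,180))):
    f=5; im=cv2.resize(p["image"][r:r+110,c_:c_+80],None,fx=f,fy=f,interpolation=2)
    def dot(X,col): u=((proj(p,X)-[c_,r]+.5)*f).astype(int); cv2.circle(im,tuple(int(k) for k in u),3,col,-1)
    dot(P0,(0,0,255))
    for h in(.044,.060,.106): dot(arm(0,.11,h),(0,255,0))
    for th in np.arange(0,1.21,.1): dot(arm(th,.11,0),(255,0,255) if .65<th<1.05 else (0,255,255))
    for y in(-.115,0,.115): dot(P0+D@[.178,y,.25],(255,128,0))
    out.append(im)
cv2.imwrite("pics/ov.png",np.hstack(out))
# collision check
f=np.vstack([z["CT"].reshape(-1,3),z["CS"].reshape(-1,3)]); 
for th in(0,.5,1.):
    K=arm(th,.11,.082)  # grasp point mid knob
    q=(f-K)@D  # deck axes about grasp point; z up the hand
    k=(np.hypot(q[:,0],q[:,1])<.09)&(q[:,2]>-.05)&(q[:,2]<.3)&(np.hypot(q[:,0],q[:,1])>.02)
    q=q[k]; 
    for lo,hi in((-.05,-.02),(-.02,.03),(.03,.054),(.054,.12),(.12,.3)):
        w=q[(q[:,2]>=lo)&(q[:,2]<hi)]
        a=np.degrees(np.arctan2(w[:,1],w[:,0])); d=np.hypot(w[:,0],w[:,1])
        print(th,lo,[(b,int(1000*d[(a>=b)&(a<b+30)].min())) for b in range(-180,180,30) if ((a>=b)&(a<b+30)).sum()>2])
# slot pixel
n=zd; T0=np.array(T["tvec"]).ravel(); Rm=cv2.Rodrigues(np.array(T["rvec"],float))[0]; o=-Rm.T@T0
d=Rm.T@np.linalg.inv(T["K"])@[217.5,204,1]; X=o+d*((P0-o)@n)/(d@n); u=(X-P0)@D; print('slot',u.round(3),np.hypot(*u[:2]),np.arctan2(u[1],u[0])-A0)
E
```

```text
0 -0.05 [(-180, 20), (-150, 20), (-120, 20), (-90, 21), (-60, 21), (-30, 21), (120, 20), (150, 21)]
0 -0.02 [(-180, 21), (-150, 20), (-120, 20), (150, 20)]
0 0.03 [(-180, 73), (150, 65)]
0 0.054 [(-180, 79), (-30, 75), (0, 76), (150, 71)]
0 0.12 [(-30, 75), (0, 75)]
0.5 -0.05 [(-150, 43), (-120, 43), (-90, 52)]
0.5 -0.02 [(-150, 50), (-120, 50)]
0.5 0.03 []
0.5 0.054 [(-60, 68), (-30, 58), (0, 58), (30, 69)]
0.5 0.12 [(-60, 65), (-30, 56), (0, 57), (30, 67)]
1.0 -0.05 []
1.0 -0.02 []
1.0 0.03 []
1.0 0.054 [(-60, 78), (-30, 67), (0, 66), (30, 77)]
1.0 0.12 [(-60, 77), (-30, 66), (0, 66), (30, 75)]
slot [ 0.096  0.042 -0.   ] 0.10520742438373969 0.9948261075682643
```

View pics/ov.png

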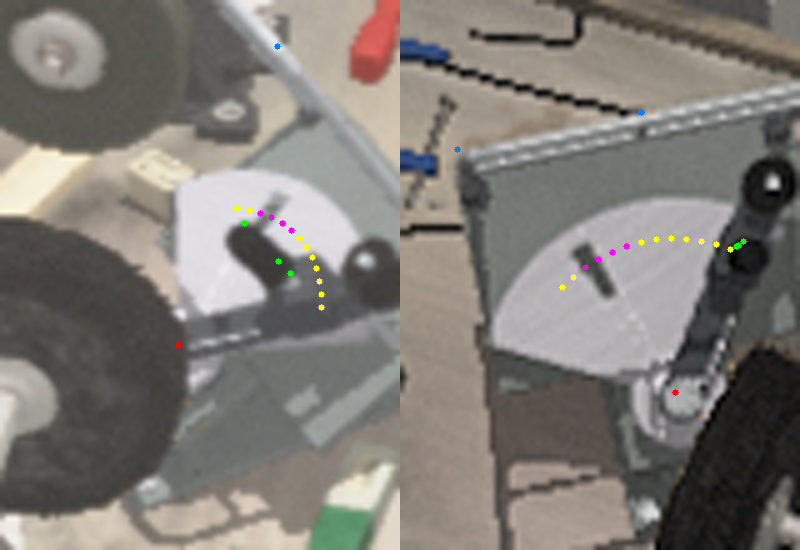

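```bash
cat > fit.py <<'E'
from h import *
from scipy.optimize import least_squares
S=vision.camera("scene");T=vision.camera("top")
t=lambda x,y:np.array([180+(x-400)/5-.5,150+y/5-.5]); sc=lambda x,y:np.array([190+x/5-.5,150+y/5-.5])
def fr(psi):
    c,s=np.cos(psi),np.sin(psi); return np.array([[.866*c,-s,-.5*c],[.866*s,c,-.5*s],[.5,0,.866]])
def model(v):
    D=fr(v[3]);P=v[:3]; a=v[4]; k=lambda h:P+D@[.11*np.cos(a),.11*np.sin(a),h]
    g=lambda y:P+D@[.178,y,.252]
    return [(T,k(.106),t(746,257),1),(S,k(.106),sc(243,237),1),(T,g(.115),np.array([192.5,182.5]),1.5),(T,g(-.115),np.array([264,168.5]),1.5),
      (S,g(.115),np.array([215,127.5]),1.5),(S,g(-.115),np.array([290,207.5]),1.5),(T,P+D@[0,0,.025],t(684,396),1.5)]
def res(v):
    r=[]
    for p,X,u,w in model(v): r+=list((proj(p,X)-u)/w)
    n=fr(v[3])[:,2]; r+=[(np.array([.5494,.3812,.126])-v[:3])@n/.0015,(np.array([.5461,.3923,.1294])-v[:3])@n/.003]
    return r
f=least_squares(res,[.506,.32,.087,.59,-.58],loss="soft_l1"); print(f.x.round(4),f.cost,np.round(res(f.x),1))
v=f.x;D=fr(v[3])
def onplane(p,u,h=0):
    Rm=cv2.Rodrigues(np.array(p["rvec"],float))[0]; o=-Rm.T@np.array(p["tvec"]).ravel(); d=Rm.T@np.linalg.inv(p["K"])@[*u,1]
    X=o+d*((v[:3]+D[:,2]*h-o)@D[:,2])/(d@D[:,2]); return (X-v[:3])@D
for p,u in((T,t(583,247)),(T,t(594,270)),(T,t(605,295)),(S,sc(280,197)),(S,sc(268,214))):
    q=onplane(p,u); print('slot r',np.hypot(*q[:2]).round(4),'theta',(np.arctan2(q[1],q[0])-v[4]).round(3))
print('boss',v[:3]+D@[.11*np.cos(v[4]),.11*np.sin(v[4]),.044],'D',D.round(3))
np.save("fit.npy",v)
E
python3 fit.py
```

```text
[ 0.5033  0.3124  0.0801  0.6072 -0.5564] 64.68727502034707 [  0.6  -1.2  -0.7  -0.3   0.4  -0.1   1.1  -0.9  -2.8  -1.  -30.8 -30.6
   0.3   1.    0.8   0.8]
slot r 0.1335 theta 0.915
slot r 0.1153 theta 0.935
slot r 0.0961 theta 0.972
slot r 0.1371 theta 0.934
slot r 0.1224 theta 0.94
boss [0.58484194 0.29831858 0.16487945] D [[ 0.711 -0.571 -0.411]
 [ 0.494  0.821 -0.285]
 [ 0.5    0.     0.866]]
```

```bash
cat >> h.py <<'E'
V=np.load("fit.npy"); P0=V[:3]; A0=V[4]; c,s=np.cos(V[3]),np.sin(V[3])
D=np.array([[.866*c,-s,-.5*c],[.866*s,c,-.5*s],[.5,0,.866]]); xd,yd,zd=D.T
RT=np.stack([np.cross(yd,-zd),yd,-zd],1)   # tool target rotation
def go(pos,Rt=RT):
    o=bot.get_obs(); R0=R.from_quat(o["tool_rot"]).as_matrix()
    print('from',o["eef_pos"].round(4),'F',o["ft_force"].round(1),'shift(tool,mm)',(R0.T@(pos-o["eef_pos"])*1e3).round(1),'turn',R.from_matrix(R0.T@Rt).as_rotvec().round(3),'clock',o["clock"].round(2))
E
python3 -m creep '[[[0,0,-55],[0,0,-0.185]],[[0,0,-55],[0,0,-0.185]],[[0,0,-55],[0,0,-0.185]],[[0,0,-50],[0,0,-0.185]],[[0,0,0],[0,0,-0.185]],[[0,0,0],[0,0,-0.185]],[[0,0,0],[0,0,-0.185]],[[0,0,0],[0,0,-0.185]],[[0,0,0],[0,0,-0.185]],[[0,0,0],[0,0,-0.185]],[[0,0,0],[0,0,-0.185]],[[0,0,0],[0,0,-0.185]]]'
python3 -m creep '[[[0,0,0],[0,0,-0.185]],[[0,0,0],[0,0,-0.185]],[[0,0,0],[0,0,-0.185]],[[0,0,0],[0,0,-0.185]],[[0,0,0],[0,0,-0.185]],[[0,0,0],[0,0,-0.185]]]'
python3 -c "
from h import *
go(np.array([.472,.22,.43]),R.from_matrix(RT).as_matrix());print(bot.get_obs()['joint_pos'].round(2),RT.round(2))"
```

```text
clock: 3.9
eef_pos: [0.2079, -0.4548, 0.4463]
tool_rot: [0.241, 0.971, -0.0, 0.0]
ft_force: [0.7, 0.1, 0.8]
grip_width: 0.0855
grasp_force: 0.0
clock: 4.65
eef_pos: [0.2079, -0.4547, 0.4463]
tool_rot: [-0.307, 0.952, -0.0, 0.0]
ft_force: [-0.4, 0.1, 0.5]
grip_width: 0.0854
grasp_force: 0.0Traceback (most recent call last):
  File "<string>", line 3, in <module>
    go(np.array([.472,.22,.43]),R.from_matrix(RT).as_matrix());print(bot.get_obs()['joint_pos'].round(2),RT.round(2))
    ~~^^^^^^^^^^^^^^^^^^^^^^^^^^^^^^^^^^^^^^^^^^^^^^^^^^^^^^^^
  File "h.py", line 26, in go
    print('from',o["eef_pos"].round(4),'F',o["ft_force"].round(1),'shift(tool,mm)',(R0.T@(pos-o["eef_pos"])*1e3).round(1),'turn',R.from_matrix(R0.T@Rt).as_rotvec().round(3),'clock',o["clock"].round(2))
                                                                                                                                                                                     ^^^^^^^^^^^^^^^^
AttributeError: 'float' object has no attribute 'round'
```

```bash
sed -i 's/o\["clock"\].round(2)/round(float(o["clock"]),2)/' h.py
python3 -c "
from h import *
go(np.array([.472,.22,.43]));print(bot.get_obs()['joint_pos'].round(2),RT.round(2))"
```

```text
from [ 0.2079 -0.4547  0.4463] F [-0.4  0.1  0.5] shift(tool,mm) [-608.3  393.7   16.3] turn [ 0.004 -0.524  0.016] clock 4.65
[-1.14  0.27  0.61  1.9   0.   -1.77] [[-0.71 -0.57  0.41]
 [-0.49  0.82  0.29]
 [-0.5   0.   -0.87]]
```

```bash
python3 -m creep '[[[-44,10,0],[0,0,0]],[[-44,10,0],[0,0,0]],[[-44,10,0],[0,0,0]],[[-44,10,0],[0,0,0]],[[-44,10,0],[0,0,0]],[[-44,10,0],[0,0,0]],[[-44,10,0],[0,0,0]],[[-44,10,0],[0,0,0]],[[-44,10,0],[0,0,0]]]'
python3 -m creep '[[[-26,38,0],[0,0,0]],[[-26,38,0],[0,0,0]],[[-26,38,0],[0,0,0]],[[-26,38,0],[0,0,0]],[[-26,38,0],[0,0,0]],[[-26,38,0],[0,0,0]],[[-26,38,0],[0,0,0]],[[-26,38,0],[0,-0.131,0]],[[0,0,0],[0,-0.131,0]],[[0,0,0],[0,-0.131,0]],[[0,0,0],[0,-0.131,0]],[[0,0,0],[0,0,0]]]'
python3 -c "
from h import *
go(P0+D@[.11*np.cos(A0),.11*np.sin(A0),.16]);print(bot.get_obs()['joint_pos'].round(2))"
```

```text
clock: 5.78
eef_pos: [0.4796, -0.1509, 0.4464]
tool_rot: [-0.304, 0.953, -0.0, 0.0]
ft_force: [0.2, -0.7, 0.9]
grip_width: 0.086
grasp_force: 0.0
clock: 7.28
eef_pos: [0.4694, 0.2146, 0.4443]
tool_rot: [-0.293, 0.921, 0.078, 0.245]
ft_force: [-0.3, 0.1, -0.6]
grip_width: 0.0853
grasp_force: 0.0
from [0.4694 0.2146 0.4443] F [-0.3  0.1 -0.6] shift(tool,mm) [ 15.6   2.  197.4] turn [ 0.005 -0.003  0.008] clock 7.28
[ 0.35 -0.13  0.02  1.22  0.13 -0.23]
```

```bash
python3 -m creep '[[[4,0.5,50],[0.005,0,0.008]],[[4,0.5,50],[0,0,0]],[[4,0.5,50],[0,0,0]],[[3.6,0.5,47],[0,0,0]],[[0,0,0],[0,0,0]]]'
python3 - <<'E'
from h import *
o=bot.get_obs(); W=vision.camera("wrist"); cv2.imwrite("pics/w0.png",W["image"]); print(np.round(W["tool_from_camera"],3),o["eef_pos"])
go(P0+D@[.11*np.cos(A0),.11*np.sin(A0),.16])
M=np.array(W["tool_from_camera"])
for d in vision.spot_in(W,"drop_pin")[:2]+vision.place_of(W,"boss")[:1]: print(d["position"],d["score"])
z=W["z_map"]; v,u=np.indices(z.shape); c=np.stack([u*z,v*z,z],-1)@np.linalg.inv(W["K"]).T; c=c@M[:3,:3].T+M[:3,3]
np.savez("w0.npz",c=c,z=z)
dark=(W["image"].max(2)<70)&(z>0)&(abs(c[...,0])<.05)&(abs(c[...,1])<.05)
for lo in np.arange(.02,.16,.01):
    k=dark&(c[...,2]>=lo)&(c[...,2]<lo+.01)
    if k.sum()>20: print(round(lo,3),k.sum(),c[k].mean(0).round(4),c[k].min(0).round(3),c[k].max(0).round(3))
E
```

```text
clock: 7.9
eef_pos: [0.5407, 0.2668, 0.2632]
tool_rot: [-0.29, 0.923, 0.077, 0.242]
ft_force: [-0.9, -0.6, 0.9]
grip_width: 0.0857
grasp_force: 0.0
[[ 0.    -0.948 -0.317  0.08 ]
 [ 1.     0.001 -0.     0.001]
 [ 0.    -0.317  0.948 -0.141]
 [ 0.     0.     0.     1.   ]] [0.54070633 0.26676818 0.26318846]
from [0.5417 0.267  0.2665] F [0.2 0.7 1. ] shift(tool,mm) [ 4.7  1.1 -1.3] turn [ 0.001 -0.004  0.001] clock 7.95
[251.5, 210.1] 0.66
[328.2, 183.8] 0.17
[252.7, 199.2] 0.71
0.04 882 [ 0.0036 -0.0014  0.0488] [-0.006 -0.012  0.046] [0.014 0.009 0.05 ]
0.05 336 [ 0.0107 -0.0023  0.0534] [-0.005 -0.013  0.05 ] [0.015 0.01  0.06 ]
0.06 130 [ 0.0122 -0.0017  0.0649] [ 0.007 -0.013  0.06 ] [0.015 0.01  0.07 ]
0.07 120 [ 0.0117 -0.0016  0.0749] [ 0.006 -0.013  0.07 ] [0.014 0.01  0.08 ]
0.08 111 [ 0.0108 -0.0016  0.0851] [ 0.005 -0.014  0.08 ] [0.013 0.01  0.09 ]
0.09 112 [ 0.0098 -0.0009  0.0922] [-0.002 -0.014  0.09 ] [0.014 0.011 0.095]
0.11 1043 [-0.032  -0.0282  0.1125] [-0.05 -0.05  0.11] [0.023 0.021 0.12 ]
0.12 291 [-0.0103 -0.0155  0.1253] [-0.043 -0.047  0.12 ] [0.023 0.021 0.13 ]
0.13 330 [-0.0188 -0.0201  0.1339] [-0.05 -0.05  0.13] [0.023 0.02  0.14 ]
```

View pics/w0.png

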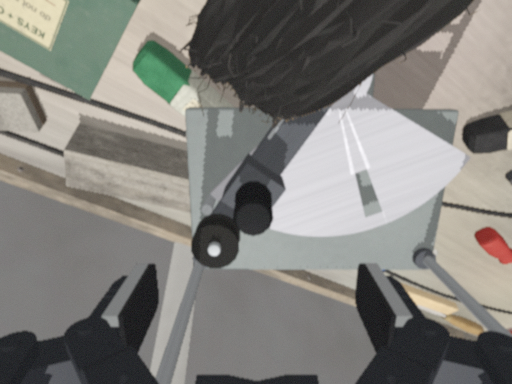

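```bash
python3 -m creep '[[[3.5,-1.5,0],[0,0,0]],[[0,0,30],[0,0,0]],[[0,0,30],[0,0,0]],[[0,0,26],[0,0,0]],[[0,0,0],[0,0,0]]]'
python3 - <<'E'
from h import *
c=np.load("w0.npz")["c"]; k=np.array([.0035,-.0015])
im=cv2.imread("pics/w0.png")
g=im[165:225,350:390].min(2); m=(g<150)
# slot pixels: darker gray within plate ; intersect with plate plane
pl=c[150:225,290:440].reshape(-1,3); b=im[150:225,290:440].reshape(-1,3).min(1); pl=pl[b>165]; mu=pl.mean(0); n=np.linalg.svd(pl-mu)[2][2]; print('plate',mu,n*np.sign(n[2]))
M=np.array([[0,-.948,-.317,.08],[1,.001,0,.001],[0,-.317,.948,-.141]])
W=vision.camera("wrist");Ki=np.linalg.inv(W["K"])
def onp(u):
    d=M[:,:3]@Ki@[*u,1]; o=M[:,3]; return o+d*((mu-o)@n)/(d@n)
for u in((361,172),(369,192),(376,215),(366,190),(374,190)): 
    q=onp(u)-[*k,0]; t=np.array([-q[0],q[1]]) # deck x=-toolx, deck y=tooly rel knob
    a=np.array([.11*np.cos(A0),.11*np.sin(A0)])+t; print(u,a.round(4),np.hypot(*a).round(4),'theta',(np.arctan2(a[1],a[0])-A0).round(3))
go(P0+D@[.11*np.cos(A0),.11*np.sin(A0),.068])
x=cloud  # done
cv2.imwrite("pics/w1.png",W["image"])
E
```

```text
clock: 8.68
eef_pos: [0.5742, 0.2877, 0.191]
tool_rot: [-0.289, 0.922, 0.077, 0.246]
ft_force: [-0.9, 0.2, 0.2]
grip_width: 0.0853
grasp_force: 0.0
plate [-0.00767417  0.09348603  0.15411894] [ 0.76058936 -0.12010965  0.63802625]
(361, 172) [0.0865 0.0292] 0.0913 theta 0.882
(369, 192) [0.1161 0.051 ] 0.1268 theta 0.97
(376, 215) [0.1647 0.084 ] 0.1849 theta 1.028
(366, 190) [0.1125 0.0462] 0.1216 theta 0.946
(374, 190) [0.1133 0.0545] 0.1257 theta 1.005
from [0.5747 0.2878 0.1924] F [-0.5 -0.6 -0.1] shift(tool,mm) [1.4 2.8 7. ] turn [-0.     0.     0.001] clock 8.72
```

View pics/w1.png

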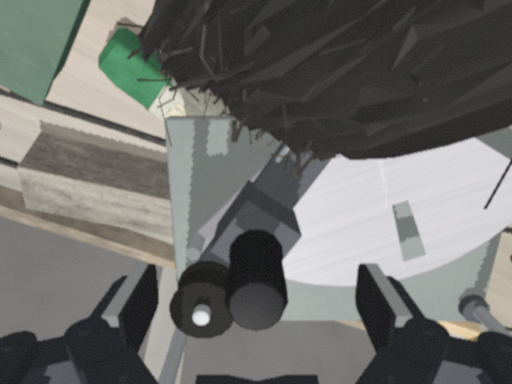

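```bash
python3 -m creep '[[[0,0,0],[0,0,0]],[[0,0,0],[0,0,0]],[[0,0,0],[0,0,0]],[[0,0,0],[0,0,0]],[[0,0,0],[0,0,0]]]' 15
python3 - <<'E'
from h import *
k=np.array([.0035,-.0015]);M=np.array([[0,-.948,-.317,.08],[1,.001,0,.001],[0,-.317,.948,-.141]])
W=vision.camera("wrist");Ki=np.linalg.inv(W["K"])
for u in((361,172),(369,192),(376,215),(365,192),(374,192)): 
    d=M[:,:3]@Ki@[*u,1]; q=M[:,3]+d*(.154-M[2,3])/d[2]; q=q[:2]-k
    a=np.array([.11*np.cos(A0)-q[0],.11*np.sin(A0)+q[1]]); print(u,a.round(4),np.hypot(*a).round(4),'theta',(np.arctan2(a[1],a[0])-A0).round(3))
o=bot.get_obs();print(o["grip_width"],o["grasp_force"],o["eef_pos"],o["ft_force"])
go(P0+D@[.11*np.cos(A0),.11*np.sin(A0),.068])
for th in(0.1,.2,.3,.4,.5,.6,.7,.8,.9,.95): print(th,np.round([-110*(np.cos(A0+th)-np.cos(A0)),110*(np.sin(A0+th)-np.sin(A0))],1))
E
```

```text
clock: 9.35
eef_pos: [0.575, 0.288, 0.1927]
tool_rot: [-0.289, 0.921, 0.077, 0.248]
ft_force: [-3.0, -2.3, 5.2]
grip_width: 0.0234
grasp_force: 58.6
(361, 172) [0.0924 0.0363] 0.0993 theta 0.931
(369, 192) [0.1108 0.0453] 0.1197 theta 0.945
(376, 215) [0.133  0.0541] 0.1435 theta 0.942
(365, 192) [0.1108 0.0417] 0.1184 theta 0.916
(374, 192) [0.1108 0.0498] 0.1215 theta 0.979
0.023505636785690877 58.59263232909143 [0.5749974  0.28797984 0.19268907] [-3.25033441 -3.0941629   5.76450934]
from [0.575  0.288  0.1927] F [-3.3 -3.1  5.8] shift(tool,mm) [1.8 2.9 7.1] turn [-0.001  0.002  0.001] clock 9.4
0.1 [-5.3  9.6]
0.2 [-9.7 19.7]
0.3 [-13.   30.2]
0.4 [-15.2  41. ]
0.5 [-16.4  51.9]
0.6 [-16.5  62.9]
0.7 [-15.5  73.8]
0.8 [-13.3  84.6]
0.9 [-10.2  95.2]
0.95 [ -8.2 100.3]
```

```bash
python3 -m creep '[[[-2.7,4.8,0],[0,0,0]],[[-2.6,4.8,0],[0,0,0]],[[-2.2,5,0],[0,0,0]],[[-2.2,5.1,0],[0,0,0]],[[-1.7,5.2,0],[0,0,0]],[[-1.6,5.3,0],[0,0,0]],[[-1.1,5.4,0],[0,0,0]],[[-1.1,5.4,0],[0,0,0]],[[-0.6,5.5,0],[0,0,0]],[[-0.6,5.4,0],[0,0,0]],[[0,0,0],[0,0,0]]]'
python3 -c "
from h import *
go(P0+D@[.11*np.cos(A0+.5),.11*np.sin(A0+.5),.068]);print('F tool',(RT.T@bot.get_obs()['ft_force']).round(1))"
```

```text
clock: 10.78
eef_pos: [0.5594, 0.3386, 0.2019]
tool_rot: [-0.288, 0.921, 0.076, 0.25]
ft_force: [4.4, -2.5, 1.8]
grip_width: 0.0236
grasp_force: 58.8
from [0.5594 0.3386 0.2019] F [ 4.4 -2.5  1.8] shift(tool,mm) [3.9 4.3 7. ] turn [-0.004  0.005  0.   ] clock 10.78
F tool [-2.8 -4.6 -0.4]
```

```bash
python3 -m creep '[[[-0.1,5.5,0],[0,0,0]],[[0,5.5,0],[0,0,0]],[[0.5,5.5,0],[0,0,0]],[[0.5,5.5,0],[0,0,0]],[[1,5.4,0],[0,0,0]],[[1,5.4,0],[0,0,0]],[[1.5,5.3,0],[0,0,0]],[[1.5,5.3,0],[0,0,0]],[[1.2,3.5,0],[0,0,0]],[[0,0,0],[0,0,0]]]'
python3 - <<'E'
from h import *
go(P0+D@[.11*np.cos(A0+.94),.11*np.sin(A0+.94),.068]);print('F tool',(RT.T@bot.get_obs()['ft_force']).round(1))
W=vision.camera("wrist"); cv2.imwrite("pics/w2.png",W["image"])
E
```

```text
clock: 12.02
eef_pos: [0.5277, 0.3754, 0.1993]
tool_rot: [-0.289, 0.921, 0.078, 0.251]
ft_force: [7.1, 2.2, 2.2]
grip_width: 0.023
grasp_force: 58.8
from [0.5277 0.3754 0.1993] F [7.1 2.2 2.2] shift(tool,mm) [6.1 3.4 7.2] turn [-0.001  0.008  0.001] clock 12.03
F tool [-7.2 -2.3  1.7]
```

View pics/w2.png

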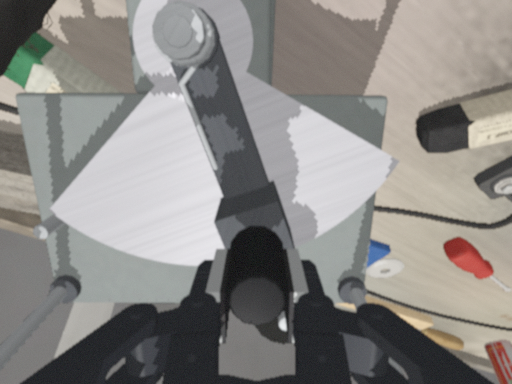

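```bash
python3 -m creep '[[[-3,1,0],[0,0,0]],[[0,0,1.5],[0,0,0]],[[0,0,1.5],[0,0,0]],[[0,0,1.5],[0,0,0]],[[0,0,0],[0,0,0]]]'
python3 -c "
from h import *
go(P0+D@[.11*np.cos(A0+.94),.11*np.sin(A0+.94),.068]);print('F tool',(RT.T@bot.get_obs()['ft_force']).round(1))"
```

```text
clock: 12.7
eef_pos: [0.5291, 0.3781, 0.1948]
tool_rot: [-0.289, 0.921, 0.078, 0.248]
ft_force: [5.7, 1.6, 3.8]
grip_width: 0.0229
grasp_force: 59.1
from [0.5291 0.3781 0.1948] F [5.7 1.6 3.8] shift(tool,mm) [6.2 1.9 2.1] turn [0.    0.003 0.001] clock 12.7
F tool [-6.7 -1.9 -0.5]
```

```bash
python3 -m creep '[[[0,0,2],[0,0,0]],[[0,0,2],[0,0,0]],[[0,0,2],[0,0,0]],[[0,0,0],[0,0,0]]]'
python3 -c "
from h import *
go(P0+D@[.11*np.cos(A0+.94),.11*np.sin(A0+.94),.068]);print('F tool',(RT.T@bot.get_obs()['ft_force']).round(1))"
```

```text
clock: 13.2
eef_pos: [0.5316, 0.3801, 0.1898]
tool_rot: [-0.289, 0.921, 0.078, 0.248]
ft_force: [5.0, 0.7, 3.9]
grip_width: 0.0232
grasp_force: 59.1
from [0.5316 0.3801 0.1898] F [5.  0.7 3.9] shift(tool,mm) [ 6.4  1.8 -3.9] turn [0.001 0.003 0.001] clock 13.2
F tool [-5.8 -2.3 -1.2]
```

```bash
python3 -m creep '[[[0,0,2],[0,0,0]],[[0,0,2],[0,0,0]],[[0,0,1],[0,0,0]],[[0,0,1],[0,0,0]],[[0,0,1],[0,0,0]],[[0,0,0],[0,0,0]]]'
python3 -c "
from h import *
go(P0+D@[.11*np.cos(A0+.94),.11*np.sin(A0+.94),.068]);print('F tool',(RT.T@bot.get_obs()['ft_force']).round(1))"
```

```text
clock: 13.95
eef_pos: [0.5343, 0.3816, 0.1859]
tool_rot: [-0.289, 0.921, 0.078, 0.249]
ft_force: [-2.3, -6.5, 17.0]
grip_width: 0.023
grasp_force: 60.8
from [0.5343 0.3816 0.1859] F [-2.3 -6.5 17. ] shift(tool,mm) [ 7.1  2.1 -8.8] turn [0.    0.005 0.001] clock 13.95
F tool [ -3.6  -4.  -17.5]
```

```bash
python3 -m creep '[[[0,0,-1.5],[0,0,0]],[[0,0,0],[0,0,0]],[[0,0,0],[0,0,0]],[[0,0,0],[0,0,0]],[[0,0,0],[0,0,0]]]' 65
python3 -m creep '[[[0,0,-15],[0,0,0]],[[0,0,-30],[0,0,0]],[[0,0,-40],[0,0,0]],[[0,0,-40],[0,0,0]],[[0,0,0],[0,0,0]],[[0,0,0],[0,0,0]]]'
python3 - <<'E'
from h import *
W=vision.camera("wrist"); cv2.imwrite("pics/w3.png",W["image"])
E
```

```text
clock: 14.58
eef_pos: [0.5328, 0.3806, 0.1835]
tool_rot: [-0.289, 0.922, 0.077, 0.247]
ft_force: [0.6, -0.2, 0.4]
grip_width: 0.0649
grasp_force: 0.0
clock: 15.32
eef_pos: [0.4814, 0.3448, 0.2927]
tool_rot: [-0.289, 0.922, 0.077, 0.248]
ft_force: [-0.9, -0.0, -0.5]
grip_width: 0.0648
grasp_force: 0.0
```

View pics/w3.png

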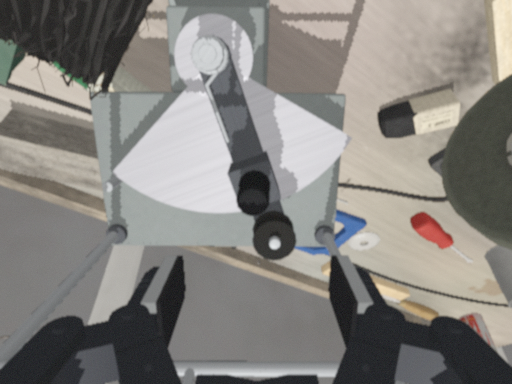

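The arm stays back with the knob (column 252, row 190) down on the boss, and the hand is clear. I'll check the knob height and hand the job in if it is home.

Run:
```python
from h import *
W=vision.camera("wrist");z=W["z_map"];M=np.array(W["tool_from_camera"]);v,u=np.indices(z.shape)
c=(np.stack([u*z,v*z,z],-1)@np.linalg.inv(W["K"]).T)@M[:3,:3].T+M[:3,3]
k=np.median(c[196:206,248:260,2]);p=np.median(c[160:190,190:215,2]);print(p-k, bot.get_obs()["ft_force"])
if .084<p-k<.0945: print(workorder.job_done())
```

```text
0.09008696781339363 [-0.05703939 -0.20503629 -0.4836825 ]
the job is handed in; nothing more can be done
None
```

The tensioner arm is pinned back at about 0.94 rad. The pin is fully home (knob top 90 mm above the quadrant, as it should be when seated), the gripper is clear, nothing in the last picture looked disturbed, and the job is handed in, though no verdict came back.

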